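Hang the flat brush to dry on the free peg of the leaning rack

TASK

Hang the flat brush that lies on the bench on the free peg of the leaning drying rack by the hole in its handle, bristles down, slid fully down the peg so that it lies flat against the rails like the two brushes that already hang there. The pegs were set by hand and stand up to a finger's width off their ink ticks, so feel for the peg. Leave the two hanging brushes on their pegs and do not disturb the glue jar and the thread cone.

Things in the scene. Friction and masses are not known exactly. Their poses are not given: they have to be found in the camera images.
- rack: Brown wooden drying rack, fixed; face leans back 38 degrees from vertical. Origin on the bench where the face's plane meets it, mid-width; x level from front to back, y left, z up. Two rails 340 mm wide, 15 mm thick, flush with the face; up the slope from the origin: lower rail 82-128 mm, peg rail 182-258 mm; open air between. Three pegs, 215 mm up the slope, two hold a brush, one is free.
- mark0 (a point): Where the left-hand peg should stand: a point on the peg rail's face, 95 mm to rack +y of mark1, 169 mm above the bench, shown by an ink tick just below. Axes: x straight up the slope, y left along the rail, z square out of the face (38 degrees above level, to the robot's side). The pegs were set by hand, off their marks: see mark1.
- mark1 (a point): As mark0, for the middle peg. Every peg: a pale round wooden dowel, 8 mm thick, hemispherical tip, 32 to 36 mm long from the face to the tip, leaning 12 degrees from the mark's z axis towards its x, so that it points 50 degrees above level. Set by hand: its axis meets the face up to 8 mm to either side of its mark (along y) and up to 3 mm above or below it (along x).
- mark2 (a point): As mark0, for the right-hand peg, 95 mm to rack -y of mark1.
- brush: Flat brush to hang: pale handle, brass ferrule, stiff brown bristles; 180 mm long, 60-120 g, lying flat. Origin on the underside at half length; x along it from bristles to eye, z up. Handle 10 mm thick, 22 mm wide for x = -2 to 62 mm; eye end 26 mm wide, x = 62 to 90; wood 36 wide, x = -14 to -2; ferrule 60 wide, 11 thick, x = -36 to -12; bristles 56 wide, 10 thick, to x = -90. Underside flat.
- brush_eye (a point): Centre of the eye, the round 12 mm hole through the brush's handle, at mid-thickness: 76 mm from the brush's origin along its x, 5 mm above the underside. Axes as the brush.
- hung_a_eye (a point): Centre of the eye of a brush that already hangs on its peg and must stay there: brown handle, steel ferrule 52 mm wide, fair bristles, otherwise sized as the brush. Axes as the rack's.
- hung_b_eye (a point): The same for the other hanging brush: dark handle, copper ferrule 52 mm wide, black bristles.
- glue_jar: Bystander: amber glass jar, 64 mm across, 75 mm tall, red cap. Origin under its middle.
- thread_cone: Bystander: white thread cone, 60 mm across its foot, 106 mm tall. Origin under its middle.
Mind the look-alikes: they are no part of the job. What is meant by the brush is not green, and is the larger of those in its own colour.

How it is judged:
By the outcome, as a careful person would: the job done as asked, in the order asked, and still so for the second after the job is handed in, with the robot touching nothing.
It also fails if it takes over 59 s, if anything falls off the work surface, if the arm or the gripper's body presses on something with over 40 N, if the wrist force passes 120 N, or if a joint passes its speed limit or range.

ROBOT

A 7-joint arm with a two-finger parallel gripper is mounted at the origin on the work surface. World frame = base frame: x ahead of the robot, y to its left, z up, the work surface at z = 0. Lengths are in m, angles in degrees, forces in N, time in s.
With the tool pointing down it reaches from about 0.425 to 0.875 m from the base axis. Payload 4.7 kg.
Tool frame: the origin (TCP) lies between the finger pads; the fingertips stand 19 mm ahead of it and the grasp point (between the pads) is the TCP (bot.tip_reach is the distance from the TCP to the fingertips, in m); z points along the fingers, y is the line along which they close (so a half turn about z gives the same grasp; the last joint's range is limited). The gripper opens to 85 mm and grips with 20 to 120 N. Pads are 22 mm wide; open, the fingers measure 114 mm over their backs; the gripper's body (76 mm by 85 mm) begins 54 mm behind the grasp point. The pads swing forward as they close: fully open they stand 13 mm farther back than shut.
Start: joints at [-66.858, 18.392, -4.016, 83.108, 1.295, 78.541, -3.26], TCP at [0.247, 0.601, 0.25] pointing down, gripper open.
Joint ranges: [-163.93, 163.93], [-17.29, 119.83], [-79.2, 71.16], [3.27, 140.29], [-89.18, 269.18], [5.43, 117.66], [-154.24, 154.24]. Speed limits (degrees/s): [147.25, 147.25, 180, 180, 180, 180, 180].

INTERFACE

Orientations are given as [roll, pitch, yaw] about the fixed x, y, z axes, in that order (R = Rz(yaw) Ry(pitch) Rx(roll)).
In Python, from station import bot gives the robot as it stands. The module is installed in compiled form; this text tells all that it offers.
- The arm moves only by the tool carry_out, never from a script. Its argument "steps" is a list of rows, each a list of 7 numbers: the opening, from 0 (shut) to 1 (fully open), then the shift along the tool's x, y, z in mm, then the turn, a rotation vector about the tool's x, y, z in degrees. A call has 1 to 20 rows; each row shifts and turns the commanded pose from where the row before left it, along the tool's axes as they then stand; what a row does not reach is not made up. A row lasts 1/12 s, in which the tool goes at most 41.7 mm and 7.16 degrees, less where a joint would pass 70% of its speed; a pose out of reach is approached as far as the arm can. A call with a gripper value outside its range is refused whole. The fingers move at their own pace and stop on an object; "squeeze" is the grip in N (left out, the last holds). Time passes only in rows, so rows that do not move let the fingers close. It gives the time, the measured TCP pose, the force, the opening and the grip force at its end, in the units of the state.
- bot.state(): the state, without advancing time (a new reading comes with each control period).
- bot.get_image(name): name is "scene" or "top" or "wrist"; returns a dict with "pixels" (420x560x3 uint8, red, green, blue), "fx", "fy", "cx", "cy" (pixels), "origin" and "rotation" of the camera in the world. Camera axes: x right, y down, z forward; pixel columns grow to the right and rows downward; lengths in m; the calibration is good to about 2 mm. The wrist camera is an equidistant fisheye: a pixel r from the principal point sees the ray r / f radians off the axis. A picture is of the moment at which its call begins. There is no depth.
- bot.job_done(): hands the job in; it is judged then, once.
The state is a dict: "t": time; "joint_positions": joint angles; "dq": joint speeds; "joint_efforts": joint torques, N m; "ee_pos": TCP position; "tcp_rot": TCP orientation; "contact_force": force on the tool from outside, world axes, zero at the start; "ft_torque": the same for the moment, N m; "opening": finger opening in m; "gripper_force": force on a finger pad.
Only numpy, scipy, OpenCV 4.12 (cv2) and the standard library are available. Lean on these libraries where they do the work, as an engineer would, in place of code of your own. Each camera call takes 0.05 s, during which the arm holds its last target. There are 200 camera calls.

## Working session

There is one attempt and no reset: what is moved stays moved. The work goes in short steps, Python scripts to look and compute and a tool call to move; the robot and the scene stay as the last step left them, time stands still between calls to the robot, and variables do not carry over. Pictures are saved under pics/ and viewed, at most 10 in all, crops included, and the job is handed in when it is done.

Besides the shell and the picture viewer there is one more tool, called after ">>>" as name(argument=value, ...) on one line, values as JSON. carry_out: Moves the arm, as the interface text tells. Its arguments: {"type":"object","properties":{"steps":{"type":"array"},"squeeze":{"type":"number"}},"required":["steps"]}

```bash
mkdir -p pics
python3 - <<'E'
from station import bot
import cv2,pickle
s=bot.state();print({k:s[k] for k in('t','ee_pos','tcp_rot','contact_force','opening')})
for n in('scene','top'):
    d=bot.get_image(n);pickle.dump(d,open(f'pics/{n}0.pkl','wb'));cv2.imwrite(f'pics/{n}0.png',d['pixels'][:,:,::-1]);print(n,d['fx'],d['fy'],d['cx'],d['cy'],d['origin'],d['rotation'])
E
```

```text
{'t': 0.0, 'ee_pos': array([0.2468705 , 0.60074575, 0.24918776]), 'tcp_rot': array([-1.79887290e+02,  6.86610972e-03,  1.57666078e+02]), 'contact_force': array([ 0.64969462, -0.07495166, -0.02106   ]), 'opening': 0.08521777718602809}
scene 512.0162777488313 512.0162777488313 286.5115543322642 211.79194108900916 [ 1.08873101 -0.61903704  0.78236491] [-128.79924136    0.17646541   41.49883486]
top 519.6148711845653 519.6148711845653 279.0956902750831 199.83554118018716 [3.61004726e-01 7.52112287e-04 1.10536362e+00] [-169.8015388    -0.51226832  -91.34787046]
```

View pics/scene0.png

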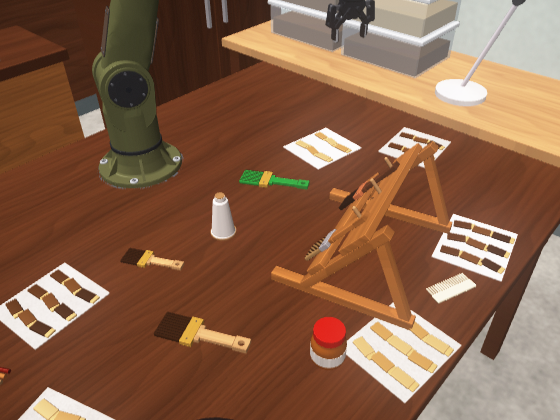

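View pics/top0.png

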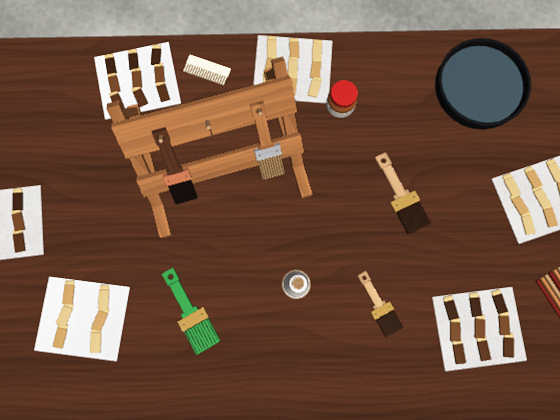

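```bash
cat > h.py <<'E'
import numpy as np,pickle,cv2
from scipy.spatial.transform import Rotation as R
from scipy.optimize import least_squares
def Rm(rpy): return R.from_euler('xyz',rpy,degrees=True).as_matrix()
def ray(d,u,v,fish=False):
    a=np.array([(u-d['cx'])/d['fx'],(v-d['cy'])/d['fy']])
    if fish:
        r=np.hypot(*a); c=np.r_[a/r*np.sin(r),np.cos(r)]
    else: c=np.r_[a,1]
    c=Rm(d['rotation'])@c; return c/np.linalg.norm(c)
def proj(d,p,fish=False):
    c=(np.atleast_2d(p)-d['origin'])@Rm(d['rotation'])
    if fish:
        n=np.hypot(c[:,0],c[:,1]); t=np.arctan2(n,c[:,2]); q=c[:,:2]/n[:,None]*t[:,None]
    else: q=c[:,:2]/c[:,2:]
    return q*[d['fx'],d['fy']]+[d['cx'],d['cy']]
def tri(obs):
    A=0;b=0;L=[]
    for d,u,v,f in obs:
        r=ray(d,u,v,f);P=np.eye(3)-np.outer(r,r);A=A+P;b=b+P@d['origin'];L.append((P,np.array(d['origin'])))
    x=np.linalg.solve(A,b);return x,[np.linalg.norm(P@(x-o))*1000 for P,o in L]
def load(n): return pickle.load(open(f'pics/{n}.pkl','rb'))
def crop(d,u0,v0,w,h,k):
    im=cv2.resize(np.ascontiguousarray(d['pixels'][v0:v0+h,u0:u0+w,::-1]),None,fx=k,fy=k,interpolation=cv2.INTER_CUBIC)
    for u in range(-(-u0//20)*20,u0+w,20): cv2.line(im,((u-u0)*k,0),((u-u0)*k,6),(255,255,255),1); cv2.putText(im,str(u),((u-u0)*k+1,16),0,.35,(0,255,255),1)
    for v in range(-(-v0//20)*20,v0+h,20): cv2.line(im,(0,(v-v0)*k),(6,(v-v0)*k),(255,255,255),1); cv2.putText(im,str(v),(8,(v-v0)*k+4),0,.35,(0,255,255),1)
    return im
E
python3 - <<'E'
from h import *
t,s=load('top0'),load('scene0')
a=crop(t,95,50,260,190,3)
cv2.imwrite('pics/c1.png',a)
b=crop(s,265,130,200,200,3)[:600]
c=crop(s,150,300,110,60,3)[:,:];e=crop(t,365,140,66,100,3)
o=np.zeros((600,800,3),np.uint8);o[:,:600]=b;o[:300,600:798]=e;
cv2.imwrite('pics/c2.png',o)
E
```

```text
(no output)
```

View pics/c1.png

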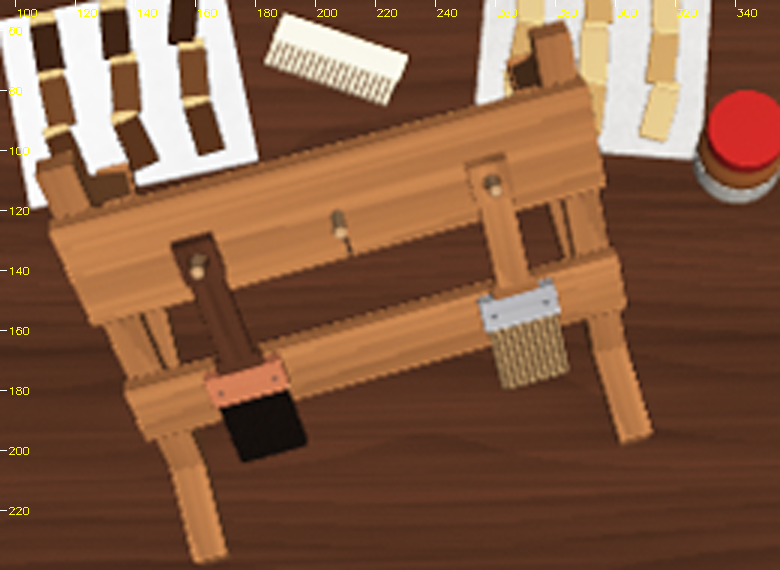

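View pics/c2.png

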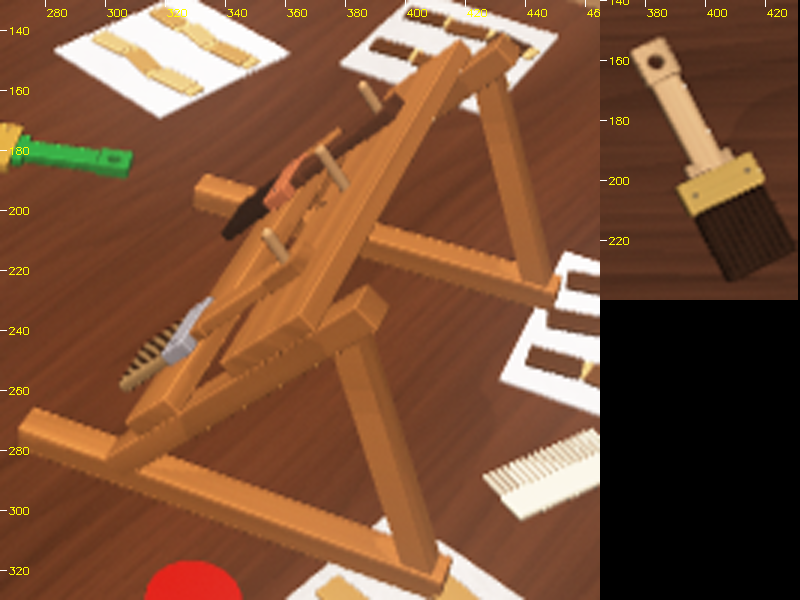

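```bash
cat >> h.py <<'E'
S,C=np.sin(np.radians(38)),np.cos(np.radians(38))
def rackR(yaw): return R.from_euler('z',yaw).as_matrix()
def face(q,s,y,n=0): # slope s, y, out of face n (m); face leans back: up the slope = (+S,0,C); out normal=(-C,0,S)
    return rackR(q[2])@np.array([s*S-n*C,y,s*C+n*S])+[q[0],q[1],0]
def pegpt(q,y,ds,l): # along peg axis
    a=np.radians(12);return face(q,.215+ds+l*np.sin(a),y,l*np.cos(a))
E
cat > f.py <<'E'
from h import *
t,s=load('top0'),load('scene0')
T=lambda u,v:(95+u/3,50+v/3)
Sc=lambda u,v:(265+u/3,130+v/3)
obs=[(t,.182,.17,T(92,323)),(t,.182,-.17,T(605,186)),(t,.258,.17,T(51,232)),(t,.258,-.17,T(582,89)),(t,.082,.17,T(149,438)),(t,.082,-.17,T(626,308)),
(s,.182,-.17,Sc(224,360)),(s,.258,-.17,Sc(303,320)),(s,.082,-.17,Sc(130,425))]
f=lambda q:np.concatenate([proj(d,face(q,a,b))[0]-p for d,a,b,p in obs])
r=least_squares(f,[.8,.1,.2],loss='soft_l1');q=r.x
print('rack',q,np.degrees(q[2]));print(r.fun.reshape(-1,2).round(1))
# independent triangulation of two rail corners
for a,b in((0,7),):
  pass
for n,i,j in(('bot-r',1,6),('top-r',3,7)):
  x,e=tri([(*(obs[i][0],),*obs[i][3],False),(obs[j][0],*obs[j][3],False)]);print(n,x,e,face(q,obs[i][1],-.17))
# peg
x,e=tri([(t,*T(341,231),False),(s,*Sc(320,149),False)]);print('tip',x,e)
L=rackR(q[2]).T@(x-[q[0],q[1],0]);print('tip in rack: slope',L[0]*S+L[2]*C,'y',L[1],'n',-L[0]*C+L[2]*S)
for m in(-.1,.0,):
  print(m,proj(t,pegpt(q,m,0,.034)),proj(t,pegpt(q,m,0,0)),proj(s,pegpt(q,m,0,.034)),proj(s,pegpt(q,m,0,0)))
# brush eye / end
B=lambda u,v:(365+(u-600)/3,140+v/3)
for n,p in(('eye',B(656,62)),('end',B(649,45)),('bris',B(762,262)),('eyeC',B(656,62))):
  d=ray(t,*p);k=(.01-t['origin'][2])/d[2];print(n,(t['origin']+k*d))
c=crop(s,150,305,105,60,7);cv2.imwrite('pics/c3.png',c)
E
python3 f.py
```

```text
rack [0.5555566  0.08520694 0.26233435] 15.03065089812238
[[-0.2  1.1]
 [-0.1 -0.8]
 [-1.9 -1.2]
 [ 1.6 -2.9]
 [-1.2  0.8]
 [-0.2 -1.1]
 [-1.5  1.8]
 [-0.2 -2.2]
 [-1.9 -0. ]]
bot-r [ 0.70712329 -0.04843828  0.14567099] [np.float64(2.2398776151769573), np.float64(2.2398776151769177)] [ 0.70786051 -0.04991822  0.14341796]
top-r [ 0.7514224  -0.03454216  0.19504264] [np.float64(0.6469685822445025), np.float64(0.6469685822444923)] [ 0.75304995 -0.03778383  0.20330677]
tip [0.66263486 0.11428977 0.19491636] [np.float64(0.376199505917297), np.float64(0.3761995059173777)]
tip in rack: slope 0.2219081600037475 y 0.00031861072169029437 n 0.03256715321839909
-0.1 [[261.4526217  112.32722589]] [[258.59609796 106.45517187]] [[353.355875   207.56373448]] [[363.28535439 221.74035476]]
0.0 [[208.71892007 126.92788917]] [[207.42700956 120.58280811]] [[371.24254061 179.51680754]] [[380.34465256 192.96688525]]
eye [ 0.63935211 -0.24315288  0.01      ]
end [ 0.6521694  -0.23881178  0.01      ]
bris [ 0.49185533 -0.30978115  0.01      ]
eyeC [ 0.63935211 -0.24315288  0.01      ]
```

View pics/c3.png

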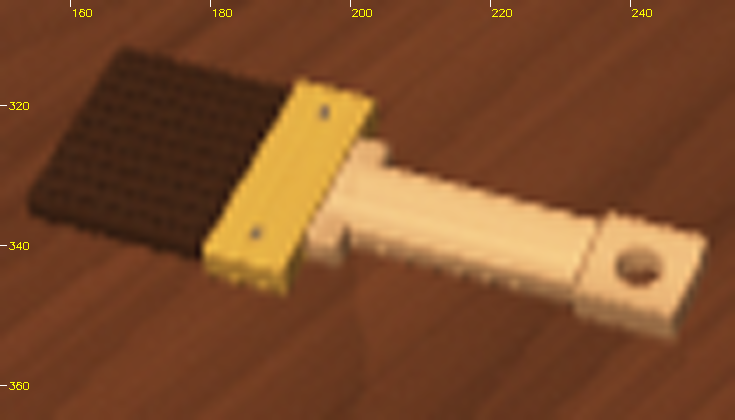

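```bash
cat > g.py <<'E'
from h import *
from station import bot
t,s=load('top0'),load('scene0')
B=lambda u,v:(365+(u-600)/3,140+v/3)
D=lambda u,v:(150+u/7,305+v/7)
x,e=tri([(t,*B(656,62),False),(s,*D(638.5,266),False)]);print('eye tri',x,e)
# top-surface points: (bx,by,z) 
obs=[(t,.076,0,.009,B(656,62)),(t,.09,.013,.01,B(632,52)),(t,.09,-.013,.01,B(667,38)),
 (t,-.09,.028,.01,B(729,281)),(t,-.09,-.028,.01,B(796,246)),
 (s,.076,0,.009,D(638.5,266)),(s,.09,-.013,.01,D(672,314)),(s,.09,.013,.01,D(707,240)),(s,-.012,.03,.011,D(375,100)),(s,-.012,-.03,.011,D(290,268)),(s,-.09,-.028,.01,D(30,207)),(s,-.09,.028,.01,D(125,47))]
f=lambda q:np.concatenate([proj(d,[q[0]+a*np.cos(q[2])-b*np.sin(q[2]),q[1]+a*np.sin(q[2])+b*np.cos(q[2]),z+q[3]])[0]-p for d,a,b,z,p in obs])
r=least_squares(f,[.58,-.27,.4,0],loss='soft_l1');q=r.x;print('brush',q,np.degrees(q[2]));print(r.fun.reshape(-1,2).round(1).tolist())
g=q[:2]+.016*np.array([np.cos(q[2]),np.sin(q[2])]);print('grasp',g)
st=bot.state();M=Rm(st['tcp_rot']);d=np.r_[g,.15]-st['ee_pos'];print('tool shift mm',M.T@d*1000,'turn about tool z',(st['tcp_rot'][2]-np.degrees(q[2])))
E
python3 g.py
```

```text
eye tri [ 0.64033327 -0.24249341  0.00905257] [np.float64(1.142733258263498), np.float64(1.142733258263553)]
brush [ 0.57215846 -0.27306867  0.4283265  -0.00096499] 24.541300905833527
[[-1.0, -0.6], [-1.2, -0.5], [-2.3, -0.9], [-0.3, 0.2], [0.4, 0.4], [0.2, 0.4], [0.0, 0.7], [-0.0, -0.0], [0.2, -0.0], [-1.2, 0.9], [-1.8, -1.0], [-1.3, -0.5]]
grasp [ 0.58671305 -0.26642309]
tool shift mm [-643.85263339 -672.85274503  100.58270364] turn about tool z 133.12613055867018
```

>>> carry_out(steps=[[1,-26.8,-28,0,0,0,0],[1,-26.8,-28,0,0,0,0],[1,-26.8,-28,0,0,0,0],[1,-26.8,-28,0,0,0,0],[1,-26.8,-28,0,0,0,0],[1,-26.8,-28,0,0,0,0],[1,-26.8,-28,0,0,0,0],[1,-26.8,-28,0,0,0,0],[1,-26.8,-28,0,0,0,0],[1,-26.8,-28,0,0,0,0],[1,-26.8,-28,0,0,0,0],[1,-26.8,-28,0,0,0,0],[1,-26.8,-28,0,0,0,0],[1,-26.8,-28,0,0,0,0],[1,-26.8,-28,0,0,0,0],[1,-26.8,-28,0,0,0,0],[1,-26.8,-28,0,0,0,0],[1,-26.8,-28,0,0,0,0],[1,-26.8,-28,0,0,0,0],[1,-26.8,-28,0,0,0,0]])

```text
t: 1.77
ee_pos: [0.5302, -0.1221, 0.2503]
tcp_rot: [180.0, 0.0, 157.7]
contact_force: [0.8, -0.0, -0.7]
opening: 0.0856
gripper_force: 0.0
```

>>> carry_out(steps=[[1,-26.8,-28,0,0,0,0],[1,-26.8,-28,0,0,0,0],[1,-26.8,-28,0,0,0,0],[1,-26.8,-28,0,0,0,0],[1,0,0,7,0,0,7],[1,0,0,7,0,0,7],[1,0,0,7,0,0,7],[1,0,0,7,0,0,7],[1,0,0,7,0,0,7],[1,0,0,7,0,0,7],[1,0,0,7,0,0,7],[1,0,0,7,0,0,7],[1,0,0,7,0,0,7],[1,0,0,7,0,0,7],[1,0,0,7,0,0,7],[1,0,0,7,0,0,7],[1,0,0,7,0,0,7],[1,0,0,7,0,0,7],[1,0,0,0,0,0,7],[1,0,0,0,0,0,7]])

```text
t: 3.43
ee_pos: [0.5862, -0.2642, 0.1512]
tcp_rot: [-179.9, 0.0, 45.3]
contact_force: [-0.1, -0.2, 0.2]
opening: 0.0857
gripper_force: 0.0
```

>>> carry_out(steps=[[1,0,0,0,0,0,7],[1,0,0,0,0,0,7],[1,0,0,0,0,0,7],[1,0,0,0,0,0,0],[1,0,0,0,0,0,0]])

```text
t: 3.85
ee_pos: [0.5865, -0.2645, 0.1518]
tcp_rot: [-180.0, 0.1, 24.9]
contact_force: [-0.4, -0.6, -0.4]
opening: 0.0854
gripper_force: 0.0
```

```bash
cat > w.py <<'E'
import sys
from h import *
from station import bot
n=sys.argv[1]
s=bot.state();print({k:np.round(s[k],4) for k in('t','ee_pos','tcp_rot','joint_positions','contact_force','opening','gripper_force')})
for c in sys.argv[2:]:
    d=bot.get_image(c);pickle.dump(d,open(f'pics/{c}{n}.pkl','wb'));cv2.imwrite(f'pics/{c}{n}.png',d['pixels'][:,:,::-1])
    if c=='wrist':print(d['fx'],d['cx'],d['cy'],d['origin'],d['rotation'])
E
python3 w.py 1 wrist
```

```text
{'t': np.float64(3.85), 'ee_pos': array([ 0.5865, -0.2645,  0.1518]), 'tcp_rot': array([-1.799805e+02,  5.210000e-02,  2.486910e+01]), 'joint_positions': array([-25.0474,  35.7028,  65.9552,  92.8126, -33.6452,  73.9335,
       -18.501 ]), 'contact_force': array([-0.4132, -0.612 , -0.4235]), 'opening': np.float64(0.0854), 'gripper_force': np.float64(0.0)}
325.19226210127806 280.469437683517 212.17550616902506 [ 0.65193149 -0.23408362  0.27516148] [ 1.63713354e+02  1.48198313e-02 -6.51292639e+01]
```

View pics/wrist1.png

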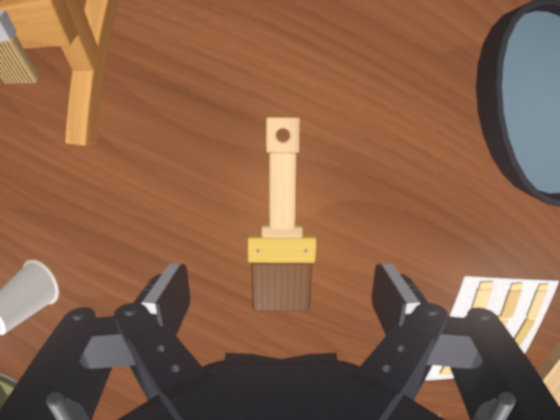

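Run:
```python
from h import *
w,t,s=load('wrist1'),load('top0'),load('scene0')
for n,p,z in(('eye',(283,134.5),.009),('brL',(252,310),.01),('brR',(310,310),.01),('endL',(266,118.5),.01),('endR',(299,118),.01)):
    d=ray(w,*p,True);print(n,w['origin']+d*(z-w['origin'][2])/d[2])
print(tri([(w,283,134.5,True),(t,365+56/3,140+62/3,False),(s,150+638.5/7,305+38,False)]))
```

```text
eye [ 0.64179796 -0.24096892  0.009     ]
brL [ 0.4807016  -0.28306315  0.01      ]
brR [ 0.50426255 -0.33391832  0.01      ]
endL [ 0.64796644 -0.22301242  0.01      ]
endR [ 0.65953527 -0.24692274  0.01      ]
(array([ 0.64081989, -0.24198652,  0.00894294]), [np.float64(1.4074286881520657), np.float64(1.8446764528727282), np.float64(0.45137002565456785)])
```

>>> carry_out(steps=[[1,0,1,16,0,0,0.5],[1,0,0,16,0,0,0],[1,0,0,16,0,0,0],[1,0,0,16,0,0,0],[1,0,0,16,0,0,0],[1,0,0,16,0,0,0],[1,0,0,16,0,0,0],[1,0,0,12,0,0,0],[1,0,0,6,0,0,0],[0.6,0,0,0,0,0,0],[0.4,0,0,0,0,0,0],[0.2,0,0,0,0,0,0],[0,0,0,0,0,0,0],[0,0,0,0,0,0,0],[0,0,0,0,0,0,0],[0,0,0,0,0,0,0]], squeeze=70)

```text
t: 5.23
ee_pos: [0.5877, -0.266, 0.0235]
tcp_rot: [179.9, -0.1, 24.2]
contact_force: [-0.6, 0.7, 4.5]
opening: 0.0191
gripper_force: 69.0
```

>>> carry_out(steps=[[0,0,0,-10,0,0,0],[0,0,0,-20,0,0,0],[0,0,0,-30,0,0,0],[0,0,0,-30,0,0,0],[0,0,0,-30,0,0,0],[0,0,0,-30,0,0,0],[0,0,0,-30,0,0,0],[0,0,0,-30,0,0,0],[0,0,0,-30,0,0,0],[0,0,0,0,0,0,0],[0,0,0,0,0,0,0]])

```text
t: 6.15
ee_pos: [0.5874, -0.2664, 0.2645]
tcp_rot: [179.9, -0.2, 24.2]
contact_force: [-0.8, 0.7, -2.1]
opening: 0.0191
gripper_force: 68.7
```

```bash
cat > p.py <<'E'
from h import *
from station import bot
import sys
yaw=15.03
def axis(el): y=np.radians(yaw);e=np.radians(el);return np.array([-np.cos(y)*np.cos(e),-np.sin(y)*np.cos(e),np.sin(e)])
def plan(tip,off,pitch,out,st=None):
    st=st or bot.state();M=Rm(st['tcp_rot']);T=Rm([180,-pitch,yaw])
    tcp=tip+axis(50)*out-T@off
    rv=np.degrees(R.from_matrix(M.T@T).as_rotvec())
    print('target',tcp.round(4),'shift in present tool axes mm',(M.T@(tcp-st['ee_pos'])*1000).round(1),'in target axes',(T.T@(tcp-st['ee_pos'])*1000).round(1),'rotvec',rv.round(2),np.linalg.norm(rv).round(1))
E
python3 - <<'E'
from p import *
plan(np.array([.6626,.1143,.1949]),np.array([.06,0,.0185]),40,.07)
E
python3 w.py 2 wrist
```

```text
target [0.5633 0.0876 0.2241] shift in present tool axes mm [ 122.7 -333.    40. ] in target axes [  26.5 -348.2   74.9] rotvec [-3.08 39.74  8.78] 40.8
{'t': np.float64(6.15), 'ee_pos': array([ 0.5874, -0.2664,  0.2645]), 'tcp_rot': array([ 1.798782e+02, -1.679000e-01,  2.415100e+01]), 'joint_positions': array([-25.4651,  29.6926,  67.6661,  84.7415, -27.5499,  83.6315,
       -23.408 ]), 'contact_force': array([-0.7601,  0.7152, -2.0792]), 'opening': np.float64(0.0191), 'gripper_force': np.float64(68.6833)}
325.19226210127806 280.469437683517 212.17550616902506 [ 0.65268763 -0.23674889  0.38811722] [ 1.63933872e+02 -1.24789049e-01 -6.58514744e+01]
```

View pics/wrist2.png

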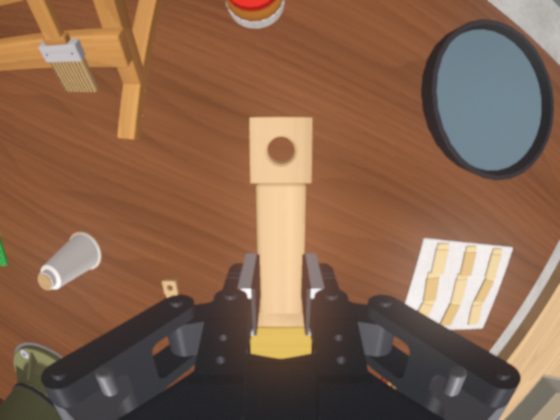

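Run:
```python
from h import *
w=load('wrist2');ee=np.array([.5874,-.2664,.2645]);M=Rm([179.8782,-.1679,24.151])
print('cam in tool',M.T@(w['origin']-ee)*1000)
for n,p in(('eye',(281,151)),('TL',(249.5,117.5)),('TR',(312,117.5))):
  for z in(.0115,.0145,.0185):
    d=M.T@ray(w,*p,True);o=M.T@(w['origin']-ee);print(n,z,((o+d*(z-o[2])/d[2])*1000).round(1))
```

```text
cam in tool [ 7.20665058e+01 -8.14586892e-02 -1.23407013e+02]
eye 0.0115 [59.2  0.1 11.5]
eye 0.0145 [58.9  0.1 14.5]
eye 0.0185 [58.5  0.2 18.5]
TL 0.0115 [ 73.2 -12.8  11.5]
TL 0.0145 [ 73.3 -13.1  14.5]
TL 0.0185 [ 73.3 -13.4  18.5]
TR 0.0115 [73.2 12.9 11.5]
TR 0.0145 [73.3 13.1 14.5]
TR 0.0185 [73.3 13.5 18.5]
```

>>> carry_out(steps=[[0,12.3,-33.3,0,0,0,0],[0,12.3,-33.3,0,0,0,0],[0,12.3,-33.3,0,0,0,0],[0,12.3,-33.3,0,0,0,0],[0,12.3,-33.3,0,0,0,0],[0,12.3,-33.3,0,0,0,0],[0,12.3,-33.3,0,0,0,0],[0,12.3,-33.3,0,0,0,0],[0,12.3,-33.3,0,0,0,0],[0,12.3,-33.3,0,0,0,0],[0,0,0,0,-0.5,6.6,1.46],[0,0,0,0,-0.5,6.6,1.46],[0,0,0,0,-0.5,6.6,1.46],[0,0,0,0,-0.5,6.6,1.46],[0,0,0,0,-0.5,6.6,1.46],[0,0,0,0,-0.5,6.6,1.46],[0,0,0,0,0,0,0],[0,0,0,0,0,0,0]])

```text
t: 7.7
ee_pos: [0.5601, 0.0827, 0.2618]
tcp_rot: [179.1, -28.0, 17.6]
contact_force: [0.3, -0.5, -0.0]
opening: 0.0188
gripper_force: 69.5
```

```bash
python3 w.py 3
python3 - <<'E'
from p import *
plan(np.array([.6626,.1143,.1949]),np.array([.059,0,.0185]),40,.03)
E
```

```text
{'t': np.float64(7.7), 'ee_pos': array([0.5601, 0.0827, 0.2618]), 'tcp_rot': array([179.1261, -27.9534,  17.6055]), 'joint_positions': array([-56.9853, -17.0599,  40.7898, 118.2509,  14.4362,  47.2698,
       -94.5416]), 'contact_force': array([ 0.3225, -0.5026, -0.0313]), 'opening': np.float64(0.0188), 'gripper_force': np.float64(69.5219)}
target [0.5888 0.0945 0.1941] shift in present tool axes mm [-4.4 -3.6 74.2] in target axes [-19.9  -3.9  71.6] rotvec [-0.57 12.03  2.23] 12.2
```

```bash
cat > k.py <<'E'
from h import *
import itertools
J=np.array([[-66.858,18.392,-4.016,83.108,1.295,78.541,-3.26],[-25.0474,35.7028,65.9552,92.8126,-33.6452,73.9335,-18.501],[-25.4651,29.6926,67.6661,84.7415,-27.5499,83.6315,-23.408],[-56.9853,-17.0599,40.7898,118.2509,14.4362,47.2698,-94.5416]])
P=np.array([[.24687,.60075,.24919],[.5865,-.2645,.1518],[.5874,-.2664,.2645],[.5601,.0827,.2618]])
O=[[-179.887,.007,157.666],[-179.98,.052,24.869],[179.878,-.168,24.151],[179.126,-27.953,17.606]]
# prm: d1,d3,d5,d7, a3(x offset at elbow), a4, a6, o7 ; signs
def fk(j,p,s):
    T=np.eye(4)
    def m(ax,ang,t):
        nonlocal T
        A=np.eye(4);A[:3,:3]=R.from_euler(ax,ang,degrees=True).as_matrix();A[:3,3]=A[:3,:3]@np.array(t);T=T@A
    m('z',s[0]*j[0]+p[8],[0,0,p[0]]);m('y',j[1],[0,0,0]);m('z',s[1]*j[2],[p[4],0,p[1]])
    m('y',j[3],[p[5],0,0]);m('z',s[2]*j[4],[0,0,p[2]]);m('y',j[5],[p[6],0,0]);m('z',s[3]*j[6]+p[7],[0,0,p[3]]);return T
def res(p,s):
    r=[]
    for j,x,o in zip(J,P,O):
        T=fk(j,p,s);r+=list((T[:3,3]-x)*1000)+list(R.from_matrix(T[:3,:3].T@Rm(o)).as_rotvec()*500)
    return np.array(r)
if __name__=='__main__':
  L=[]
  for s in itertools.product((1,-1),repeat=4):
    for o7 in(0,90,180,-90):
      for o1 in(0,135):
        r=least_squares(res,[.3,.35,.35,.2,0,0,0,o7,o1],args=(s,),x_scale=[.1]*7+[30,30]);L.append((r.cost,s,r.x))
  L.sort(key=lambda a:a[0])
  for l in L[:3]:print(l[0],l[1],l[2].round(3).tolist())
  pickle.dump(L[0],open('kin.pkl','wb'))
E
python3 k.py
```

```text
77.29469526558354 (-1, -1, -1, -1) [0.228, 0.44, 0.52, 0.311, 0.042, -0.036, 0.042, 88.177, -1.878]
77.29469526558404 (-1, -1, -1, -1) [0.228, 0.44, 0.52, 0.311, 0.042, -0.036, 0.042, 88.177, -1.878]
77.29469526558482 (-1, -1, -1, -1) [0.228, 0.44, 0.52, 0.311, 0.042, -0.036, 0.042, 88.177, -1.878]
```

```bash
cat > n.py <<'E'
from k import *
from p import axis
c,s,p=pickle.load(open('kin.pkl','rb'))
lo=np.array([-163.93,-17.29,-79.2,3.27,-89.18,5.43,-154.24]);hi=np.array([163.93,119.83,71.16,140.29,269.18,117.66,154.24])
tip=np.array([.6626,.1143,.1949]);off=np.array([.059,0,.0185])
def tgt(pitch,out): 
    T=Rm([180,-pitch,15.03]);return tip+axis(50)*out-T@off,T
def ik(x,T,j0,q3=None):
    def f(j):
        F=fk(j,p,s);r=list((F[:3,3]-x)*1000)+list(R.from_matrix(F[:3,:3].T@T).as_rotvec()*500)
        if q3 is not None:r.append((j[2]-q3)*100)
        return r
    return least_squares(f,np.clip(j0,lo+.01,hi-.01),bounds=(lo,hi),x_scale=30)
if __name__=='__main__':
  for pitch,out in((40,.07),(40,.03),(40,0),(40,-.025),(52,-.027)):
    x,T=tgt(pitch,out);print(pitch,out,x.round(3))
    for q3 in(-60,-40,-20,0,20,40,60):
      b=min((ik(x,T,j0,q3) for j0 in(J[3],[-10,10,0,110,0,60,-90],[-10,0,0,120,180,60,90])),key=lambda r:r.cost)
      print('  ',q3,round(b.cost,2),b.x.round(0))
E
python3 n.py
```

```text
40 0.07 [0.564 0.088 0.225]
   -60 1779.05 [ 64. -17. -60. 125. -49.  36. -41.]
   -40 367.14 [ 41. -17. -40. 128. -41.  33. -47.]
   -20 14.34 [ 18. -17. -20. 130. -30.  30. -57.]
   0 0.0 [ -6. -17.   0. 130. -15.  28. -70.]
   20 13.34 [-30. -17.  20. 129.   2.  27. -85.]
   40 372.69 [-54. -17.  40. 127.  15.  28. -96.]
   60 1826.82 [ -75.  -17.   60.  123.   22.   29. -102.]
40 0.03 [0.589 0.094 0.194]
   -60 347.71 [ 62. -17. -60. 128. -53.  32. -38.]
   -40 0.0 [ 40. -16. -40. 130. -43.  29. -45.]
   -20 0.0 [ 16. -13. -20. 130. -29.  25. -57.]
   0 0.0 [ -6. -12.   0. 129. -17.  24. -68.]
   20 0.0 [-29. -13.  20. 129.  -3.  23. -81.]
   40 0.0 [-54. -16.  40. 129.  17.  24. -99.]
   60 378.16 [ -76.  -17.   60.  126.   28.   25. -108.]
40 0 [0.607 0.099 0.171]
   -60 0.21 [ 61. -17. -60. 130. -56.  29. -35.]
   -40 0.0 [ 37. -10. -40. 129. -39.  24. -49.]
   -20 0.0 [ 15.  -8. -20. 129. -28.  22. -58.]
   0 0.0 [ -7.  -8.   0. 128. -19.  21. -66.]
   20 0.0 [-29.  -8.  20. 128.  -9.  20. -76.]
   40 0.0 [-51. -10.  40. 128.   5.  20. -89.]
   60 2.19 [ -77.  -17.   60.  129.   33.   23. -114.]
40 -0.025 [0.623 0.104 0.152]
   -60 0.0 [ 58.  -9. -60. 128. -46.  22. -42.]
   -40 0.0 [ 35.  -6. -40. 128. -33.  20. -53.]
   -20 0.0 [ 14.  -5. -20. 128. -26.  19. -59.]
   0 0.0 [ -7.  -4.   0. 127. -21.  18. -64.]
   20 0.0 [-28.  -5.  20. 127. -15.  18. -70.]
   40 0.0 [-49.  -6.  40. 127.  -6.  18. -78.]
   60 0.0 [-73.  -9.  60. 127.  12.  18. -95.]
52 -0.027 [0.63  0.106 0.139]
   -60 19.08 [ 59.  -9. -60. 140. 247.  19.  27.]
   -40 37.65 [ 38.  -6. -40. 140. 245.  16.  31.]
   -20 52.09 [ 18.  -4. -20. 140. 243.  15.  34.]
   0 66.2 [ -2.  -4.  -0. 140. 242.  13.  36.]
   20 83.6 [-23.  -4.  20. 140. 240.  12.  39.]
   40 111.9 [-43.  -5.  40. 140. 237.  11.  43.]
   60 175.83 [-63.  -6.  60. 140. 230.  11.  51.]
```

>>> carry_out(steps=[[0,0,0,15,0,0,0],[0,0,0,15,0,0,0],[0,-2,-2,14,0,0,0],[0,-2,-2,14,-0.1,2,0.4],[0,0,0,8,-0.1,2,0.4],[0,0,0,8,-0.1,2,0.4],[0,0,0,0,-0.1,2,0.4],[0,0,0,0,-0.1,2,0.4],[0,0,0,0,-0.1,2,0.4],[0,0,0,0,0,0,0],[0,0,0,0,0,0,0]])

```text
t: 8.62
ee_pos: [0.5908, 0.099, 0.1966]
tcp_rot: [-179.8, -40.1, 15.1]
contact_force: [0.6, -0.4, -0.7]
opening: 0.0193
gripper_force: 69.5
```

```bash
python3 w.py 4 wrist scene top
python3 - <<'E'
from p import *
plan(np.array([.6626,.1143,.1949]),np.array([.059,0,.0185]),40,.015)
a=crop(load('scene4'),305,110,130,130,3);b=crop(load('top4'),150,80,100,100,4);c=crop(load('wrist4'),180,0,200,200,2)
o=np.zeros((600,800,3),np.uint8);o[:390,:390]=a;o[:400,400:800]=b;o=o[:400]
cv2.imwrite('pics/c4.png',o);w=crop(load('wrist4'),150,0,266,200,3);cv2.imwrite('pics/c5.png',w)
E
```

```text
{'t': np.float64(8.6167), 'ee_pos': array([0.5908, 0.099 , 0.1966]), 'tcp_rot': array([-179.8351,  -40.0837,   15.1008]), 'joint_positions': array([-54.7804, -13.2387,  41.1476, 129.04  ,  16.6002,  21.4805,
       -99.3667]), 'contact_force': array([ 0.5998, -0.3903, -0.6677]), 'opening': np.float64(0.0193), 'gripper_force': np.float64(69.5256)}
325.19226210127806 280.469437683517 212.17550616902506 [0.5673322  0.09261527 0.33681194] [-1.56149814e+02  1.27383455e-01 -7.47930086e+01]
target [0.5982 0.097  0.1826] shift in present tool axes mm [-5.3  3.4 15.3] in target axes [-5.2  3.3 15.3] rotvec [-0.17 -0.22  0.01] 0.3
```

View pics/c5.png

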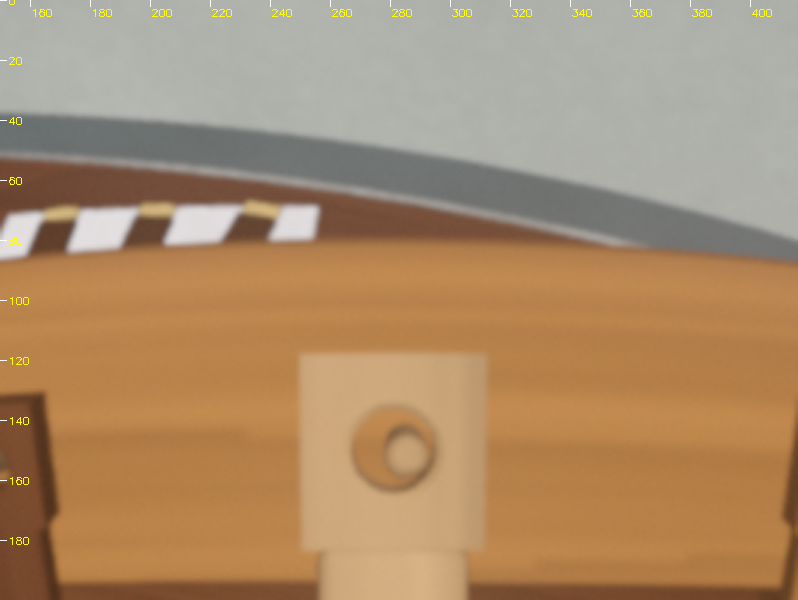

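View pics/c4.png

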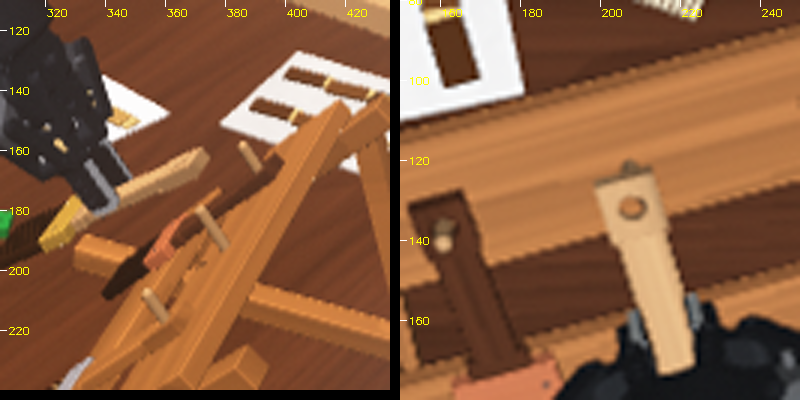

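Run:
```python
from h import *
w=load('wrist4');ee=np.array([.5908,.0990,.1966]);M=Rm([-179.8351,-40.0837,15.1008]);o=M.T@(w['origin']-ee)
print('cam',o*1000)
for n,p,zs in(('eye',(281.3,149.3),(.0145,)),('tipcentre',(285.4,150.5),(.045,.05,.055)),('TL',(250,117.5),(.0135,)),('TR',(312.2,117.5),(.0135,))):
  for z in zs:
    d=M.T@ray(w,*p,True);print(n,z,((o+d*(z-o[2])/d[2])*1000).round(1))
t,s=load('top0'),load('scene0')
x,e=tri([(w,285.4,150.5,True),(s,265+321/3,130+151/3,False),(t,95+341/3,50+230/3,False)]);print(x,e,M.T@(x-ee)*1000)
```

```text
cam [  71.6753801    -0.30334277 -122.93672726]
eye 0.0145 [59.3  0.  14.5]
tipcentre 0.045 [55.9  2.2 45. ]
tipcentre 0.05 [55.4  2.3 50. ]
tipcentre 0.055 [55.   2.4 55. ]
TL 0.0135 [ 72.9 -12.9  13.5]
TR 0.0135 [72.9 12.9 13.5]
[0.66352818 0.11525542 0.19347144] [np.float64(1.1703425394180853), np.float64(0.16325351826588586), np.float64(1.0375262597739345)] [54.94878368  3.39773964 50.32395773]
```

>>> carry_out(steps=[[0,-2,1.3,5,0,0,0],[0,-1.6,1,5,0,0,0],[0,0,0,5,0,0,0],[0,0,0,4,0,0,0],[0,0,0,0,0,0,0],[0,0,0,0,0,0,0]])

```text
t: 9.27
ee_pos: [0.6008, 0.0983, 0.1798]
tcp_rot: [-179.9, -40.2, 15.0]
contact_force: [-0.9, -0.0, -0.5]
opening: 0.0193
gripper_force: 69.5
```

```bash
python3 w.py 5 wrist
python3 - <<'E'
from h import *
w=load('wrist5')['pixels'].astype(int)
# hole vs peg profile: print red channel along row through hole centre and column
print('row149',w[150,262:302].tolist() and w[150,262:302,2].tolist());print('col281',w[130:172,281,2].tolist())
print(w[150,262:302,0].tolist())
E
```

```text
{'t': np.float64(9.2667), 'ee_pos': array([0.6008, 0.0983, 0.1798]), 'tcp_rot': array([-179.8603,  -40.1709,   14.9916]), 'joint_positions': array([-57.6599, -10.2849,  45.3249, 129.0677,  12.8446,  18.3855,
       -95.8263]), 'contact_force': array([-0.8565, -0.031 , -0.5453]), 'opening': np.float64(0.0193), 'gripper_force': np.float64(69.5325)}
325.19226210127806 280.469437683517 212.17550616902506 [0.57714335 0.09188963 0.31995122] [-1.56063046e+02  1.07066521e-01 -7.49184404e+01]
row149 [124, 124, 122, 117, 107, 90, 78, 75, 81, 91, 101, 109, 112, 116, 119, 119, 120, 119, 118, 116, 115, 111, 104, 93, 82, 75, 75, 74, 74, 74, 72, 72, 79, 91, 103, 112, 117, 120, 121, 122]
col281 [125, 126, 125, 121, 113, 102, 93, 82, 78, 76, 84, 95, 108, 113, 116, 117, 118, 117, 118, 118, 116, 114, 109, 101, 91, 82, 76, 75, 76, 75, 76, 76, 76, 86, 104, 119, 125, 126, 126, 127, 126, 126]
[205, 205, 204, 201, 190, 175, 173, 172, 167, 170, 180, 189, 194, 197, 199, 200, 200, 199, 198, 197, 195, 190, 183, 174, 170, 176, 180, 180, 180, 180, 178, 169, 161, 169, 182, 192, 198, 201, 202, 203]
```

Run:
```python
from h import *
w=load('wrist5')
M=Rm([-179.8603,-40.1709,14.9916]);ee=np.array([.6008,.0983,.1798]);o=np.array([71.7,-.2,-123.2])/1000
for n,p,zs in(('eye',(281,149),(.0145,)),('tipcentre',(278.3,147.6),(.027,.031,.035))):
  for z in zs:
    d=M.T@ray(w,*p,True);print(n,z,((o+d*(z-o[2])/d[2])*1000).round(1))
# peg disc centroid by blue channel inside hole
b=w['pixels'][:,:,2].astype(float);v,u=np.mgrid[0:420,0:560];m=(np.hypot(u-281,v-149)<11.5)&(b>97);print(m.sum(),u[m].mean(),v[m].mean(),u[m].min(),u[m].max(),v[m].min(),v[m].max())
```

```text
eye 0.0145 [59.4  0.  14.5]
tipcentre 0.027 [58.9 -1.2 27. ]
tipcentre 0.031 [58.6 -1.2 31. ]
tipcentre 0.035 [58.3 -1.3 35. ]
150 278.24666666666667 147.51333333333332 272 285 141 154
```

>>> carry_out(steps=[[0,-0.6,-1.2,0,0,0,0],[0,0,0,3,0,0,0],[0,0,0,3,0,0,0],[0,0,0,3,0,0,0],[0,0,0,3,0,0,0],[0,0,0,0,0,0,0]])

```text
t: 9.82
ee_pos: [0.6076, 0.1013, 0.1701]
tcp_rot: [-179.9, -40.2, 15.0]
contact_force: [0.5, -0.0, -0.1]
opening: 0.0191
gripper_force: 69.5
```

>>> carry_out(steps=[[0,0,0,2,0,0,0],[0,0,0,2,0,0,0],[0,0,0,2,0,0,0],[0,0,0,0,0,0,0]])

```text
t: 10.15
ee_pos: [0.6113, 0.1024, 0.1658]
tcp_rot: [-179.8, -40.2, 15.0]
contact_force: [-0.6, 0.2, -1.4]
opening: 0.0192
gripper_force: 69.5
```

```bash
python3 w.py 6 wrist
python3 - <<'E'
from h import *
w=load('wrist6')
b=w['pixels'][:,:,2].astype(int);print(b[149,260:304].tolist());print(b[128:172,281].tolist())
E
```

```text
{'t': np.float64(10.15), 'ee_pos': array([0.6113, 0.1024, 0.1658]), 'tcp_rot': array([-179.8358,  -40.2017,   14.9777]), 'joint_positions': array([-61.9753,  -7.1129,  50.3955, 128.6662,   7.2257,  15.858 ,
       -90.9941]), 'contact_force': array([-0.644 ,  0.1679, -1.4284]), 'opening': np.float64(0.0192), 'gripper_force': np.float64(69.5325)}
325.19226210127806 280.469437683517 212.17550616902506 [0.58759463 0.09596078 0.30598866] [-1.56033011e+02  1.28244363e-01 -7.49171403e+01]
[125, 124, 124, 124, 121, 117, 108, 91, 77, 73, 73, 74, 86, 95, 105, 110, 116, 119, 119, 120, 121, 120, 118, 119, 118, 117, 116, 112, 104, 92, 81, 75, 73, 74, 80, 93, 103, 113, 118, 121, 122, 121, 121, 119]
[125, 125, 125, 124, 124, 121, 113, 102, 94, 84, 77, 74, 76, 82, 94, 104, 113, 118, 119, 120, 120, 120, 119, 119, 120, 119, 119, 115, 109, 103, 95, 85, 78, 75, 78, 86, 103, 119, 125, 126, 125, 126, 126, 126]
```

>>> carry_out(steps=[[0,0,0,3,0,0,0],[0,0,0,3,0,0,0],[0,0,0,3,0,0,0],[0,0,0,3,0,0,0],[0,0,0,0,0,0,0]])

```text
t: 10.62
ee_pos: [0.6188, 0.1044, 0.1566]
tcp_rot: [-179.8, -40.2, 15.0]
contact_force: [0.4, 0.8, -0.8]
opening: 0.0192
gripper_force: 69.5
```

>>> carry_out(steps=[[0,0,0,2,0,0,0],[0,0,0,2,0,0,0],[0,0,0,0,0,0,0]])

```text
t: 10.87
ee_pos: [0.6213, 0.1052, 0.1538]
tcp_rot: [-179.8, -40.2, 15.0]
contact_force: [-0.2, -0.5, -0.3]
opening: 0.0193
gripper_force: 69.5
```

>>> carry_out(steps=[[0,0,0,1.5,0,0,0],[0,0,0,1.5,0,0,0],[0,0,0,0,0,0,0]])

```text
t: 11.12
ee_pos: [0.6232, 0.1056, 0.1516]
tcp_rot: [-179.8, -40.2, 15.0]
contact_force: [-2.1, -0.6, 0.2]
opening: 0.0193
gripper_force: 69.8
```

```bash
python3 w.py 7 wrist
python3 - <<'E'
from h import *
w=load('wrist7')
b=w['pixels'][:,:,2].astype(int);print(b[149,260:304].tolist());print(b[128:172,281].tolist())
E
```

```text
{'t': np.float64(11.1167), 'ee_pos': array([0.6232, 0.1056, 0.1516]), 'tcp_rot': array([-179.8174,  -40.2241,   14.965 ]), 'joint_positions': array([-69.0907,  -3.2159,  58.7773, 128.0706,  -4.4953,  13.5818,
       -80.3333]), 'contact_force': array([-2.1212, -0.6292,  0.2381]), 'opening': np.float64(0.0193), 'gripper_force': np.float64(69.8091)}
325.19226210127806 280.469437683517 212.17550616902506 [0.59942025 0.09915342 0.29173222] [-1.56008115e+02  1.41992308e-01 -7.49179011e+01]
[125, 125, 124, 123, 120, 116, 104, 88, 76, 74, 74, 74, 74, 80, 89, 98, 104, 108, 112, 114, 115, 117, 116, 115, 113, 111, 105, 99, 89, 81, 76, 75, 75, 74, 78, 92, 103, 110, 118, 120, 121, 121, 121, 120]
[126, 125, 126, 126, 125, 123, 116, 106, 97, 87, 82, 81, 79, 75, 74, 75, 75, 80, 90, 102, 111, 117, 118, 119, 120, 120, 121, 121, 120, 120, 120, 120, 119, 118, 113, 107, 101, 93, 89, 100, 118, 126, 127, 127]
```

>>> carry_out(steps=[[0,0,0,1,0,0,0],[0,0,0,1,0,0,0],[0,0,0,0,0,0,0]])

```text
t: 11.42
ee_pos: [0.6243, 0.106, 0.15]
tcp_rot: [-179.8, -40.2, 15.0]
contact_force: [-3.7, -0.3, 1.6]
opening: 0.0191
gripper_force: 70.1
```

>>> carry_out(steps=[[0,0,0,1,0,0,0],[0,0,0,1,0,0,0],[0,0,0,0,0,0,0]])

```text
t: 11.67
ee_pos: [0.6255, 0.1063, 0.1485]
tcp_rot: [-179.8, -40.2, 15.0]
contact_force: [-7.9, -1.3, 4.3]
opening: 0.0195
gripper_force: 70.4
```

>>> carry_out(steps=[[0,-0.3,0,1,0,1,0],[0,-0.3,0,1,0,1,0],[0,-0.3,0,1,0,1,0],[0,0,0,0,0,0,0]])

```text
t: 12.0
ee_pos: [0.6268, 0.1065, 0.1456]
tcp_rot: [-179.8, -43.3, 14.9]
contact_force: [-5.3, -2.6, 3.3]
opening: 0.0189
gripper_force: 70.3
```

>>> carry_out(steps=[[0,-0.3,0,1,0,1,0],[0,-0.3,0,1,0,1,0],[0,-0.3,0,1,0,1,0],[0,0,0,0,0,0,0]])

```text
t: 12.33
ee_pos: [0.6278, 0.1066, 0.1439]
tcp_rot: [-179.5, -45.3, 14.9]
contact_force: [-7.0, 1.4, 2.2]
opening: 0.0192
gripper_force: 70.2
```

```bash
python3 w.py 8
```

```text
{'t': np.float64(12.3333), 'ee_pos': array([0.6278, 0.1066, 0.1439]), 'tcp_rot': array([-179.5211,  -45.3285,   14.8762]), 'joint_positions': array([-66.7252,  -1.6923,  57.4407, 131.4058, -37.9577,   5.5931,
       -47.2299]), 'contact_force': array([-7.0197,  1.4173,  2.2293]), 'opening': np.float64(0.0192), 'gripper_force': np.float64(70.2107)}
```

>>> carry_out(steps=[[0.3,0,0,0,0,0,0],[0.4,0,0,0,0,0,0],[0.5,0,0,0,0,0,0],[0.5,0,0,0,0,0,0],[0.5,0,0,0,0,0,0],[0.5,0,0,0,0,0,0]], squeeze=20)

```text
t: 12.83
ee_pos: [0.629, 0.1068, 0.1453]
tcp_rot: [-179.7, -45.5, 15.0]
contact_force: [-0.0, 0.3, -0.2]
opening: 0.0427
gripper_force: 0.0
```

>>> carry_out(steps=[[0.5,0,0,-3,0,0,0],[0.5,0,0,-5,0,0,0],[0.5,0,0,-8,0,0,0],[0.5,0,0,-10,0,0,0],[0.5,0,0,-10,0,0,0],[0.5,0,0,-10,0,0,0],[0.5,0,0,-10,0,0,0],[0.5,0,0,-10,0,0,0],[0.5,0,0,-10,0,0,0],[0.5,0,0,0,0,0,0]])

```text
t: 13.67
ee_pos: [0.5767, 0.0919, 0.1999]
tcp_rot: [-179.7, -45.6, 15.0]
contact_force: [-0.2, -0.6, -0.0]
opening: 0.0426
gripper_force: 0.0
```

```bash
python3 w.py 9 scene top wrist
python3 - <<'E'
from h import *
a=crop(load('scene9'),290,120,130,130,3);b=crop(load('top9'),130,70,160,140,2)
c=cv2.resize(load('wrist9')['pixels'][:,:,::-1],(280,210))
o=np.zeros((600,800,3),np.uint8);o[:390,:390]=a;o[:280,400:720]=b;o[300:600,400:800]=cv2.resize(load('wrist9')['pixels'][:,:,::-1],(400,300))
cv2.imwrite('pics/c6.png',o)
E
```

```text
{'t': np.float64(13.6667), 'ee_pos': array([0.5767, 0.0919, 0.1999]), 'tcp_rot': array([-179.6521,  -45.604 ,   14.9652]), 'joint_positions': array([-32.6554, -13.8415,  21.6258, 134.0421,   3.4352,  13.4034,
       -87.3784]), 'contact_force': array([-0.1607, -0.5576, -0.0178]), 'opening': np.float64(0.0426), 'gripper_force': np.float64(0.0)}
325.19226210127806 280.469437683517 212.17550616902506 [0.54080414 0.08191916 0.33595048] [-150.71080919    0.24248716  -74.7851066 ]
```

View pics/c6.png

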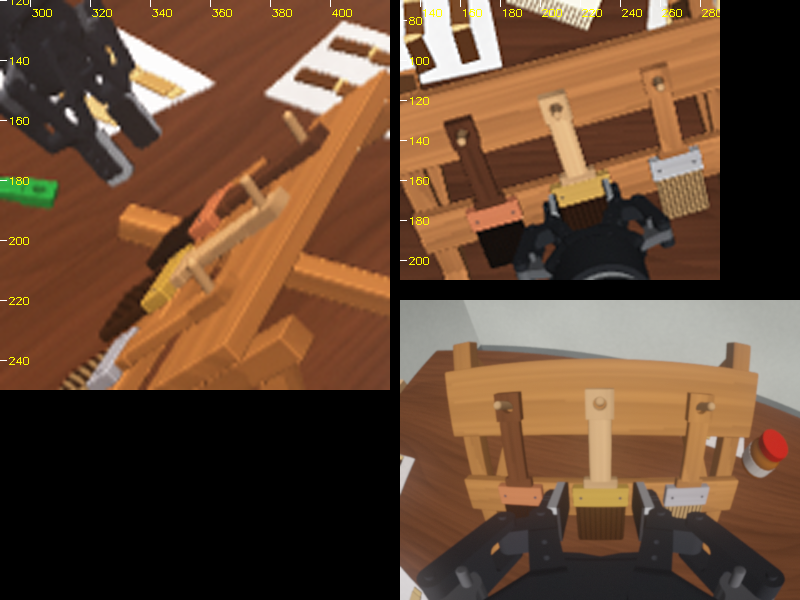

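Run:
```python
from h import *
s=load('scene9');q=[.5555566,.08520694,.26233435]
for n in(.010,.014,.018):
  for y0 in(0,.003):
    P=[face(q,.214+.014,y0-.013,n),face(q,.214+.014,y0+.013,n),face(q,.214-.088,y0-.03,n+.001),face(q,.214-.112,y0-.03,n+.001)]
    print(n,y0,((proj(s,P)-[290,120])*3).round(0).tolist())
```

```text
0.01 0 [[268.0, 209.0], [280.0, 189.0], [159.0, 291.0], [138.0, 306.0]]
0.01 0.003 [[269.0, 207.0], [282.0, 186.0], [161.0, 289.0], [140.0, 304.0]]
0.014 0 [[263.0, 205.0], [276.0, 184.0], [155.0, 287.0], [134.0, 302.0]]
0.014 0.003 [[265.0, 203.0], [277.0, 182.0], [157.0, 285.0], [136.0, 300.0]]
0.018 0 [[259.0, 201.0], [272.0, 180.0], [151.0, 283.0], [130.0, 298.0]]
0.018 0.003 [[261.0, 198.0], [273.0, 178.0], [153.0, 281.0], [132.0, 296.0]]
```

```bash
python3 -c "
from station import bot
print(bot.job_done())"
```

```text
the job is handed in; nothing more can be done
None
```

The brush now hangs on the middle peg, bristles down and flat against the rails in the last pictures. The other two brushes are still on their pegs, the arm is clear, and the job was handed in at about 14 s.

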